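# Shut and latch the dry-goods bin

### The arm

A 7-joint arm with a two-finger parallel gripper is mounted at the origin on the work surface. World frame = base frame: x ahead of the robot, y to its left, z up, the work surface at z = 0. Lengths are in m, angles in rad, forces in N, time in s.
With the tool pointing down it reaches from about 0.425 to 0.925 m from the base axis. Payload 6.8 kg.
Tool frame: the origin (TCP) lies on the centre line of the jaws, within the pads' length; the fingertips stand 11 mm ahead of it and the grasp point (between the pads) lies 8 mm behind it; z points along the fingers, y is the direction in which the jaws open and shut (so a half turn about z gives the same grasp; the last joint's range is limited). The gripper opens to 85 mm and grips with 20 to 120 N. Pads are 22 mm wide; open, the fingers measure 114 mm over their backs; the gripper's body (76 mm by 85 mm) begins 54 mm behind the grasp point. The pads swing forward as they close: fully open they stand 13 mm farther back than shut.
Start: joints at [1.125, 0.477, 0.022, 1.555, -0.011, 1.109, -0.083], TCP at [0.224, -0.637, 0.204] pointing down, gripper open.
Joint ranges: [-2.96, 2.96], [-0.34, 2.1], [-1.41, 1.46], [0.24, 2.44], [-1.37, 4.51], [0.17, 1.92], [-2.96, 2.96]. Speed limits (rad/s): [2.39, 2.39, 3.14, 3.14, 3.14, 3.14, 3.14].

### API

Orientations are given as a rotation vector (axis times angle).
In Python, from bench import r gives the robot as it stands.
- The arm moves only by the tool send_rows, never from a script. Its argument "deltas" is a list of rows, each a list of 7 numbers: the opening, from 0 (shut) to 1 (fully open), then the shift along the tool's x, y, z as a fraction of full scale, then the turn, a rotation vector about the tool's x, y, z as a fraction of full scale. In form: [[hand, x, y, z, ax, ay, az], ...]. A call has 1 to 20 rows; each row is the pose to reach, as a shift and turn from the pose commanded when the call began, along the tool's axes at that moment, turning the shorter way round; what a row does not reach only later rows make up. Full scale, the value 1, is 150 mm for a shift and 180 degrees for a turn. A row lasts 1/12 s, in which the tool goes at most 41.7 mm and 7.16 degrees, less where a joint would pass 70% of its speed; a pose out of reach is approached as far as the arm can. A call with a number of a shift or a turn outside -1 to 1 is refused whole. A call with a gripper value outside its range is refused whole. The fingers move at their own pace and stop on an object; "squeeze" is the grip in N (left out, the last holds). Time passes only in rows, so rows that repeat a pose let the fingers close. It gives the time, the measured TCP pose, the force and the opening at its end, in the units of the state.
- r.get_obs(): the state, without advancing time (a new reading comes with each control period).
- r.grab_frame(name): name is "side" or "top" or "wrist"; returns a dict with "pixels" (384x512x3 uint8, red, green, blue), "camera_matrix" (3x3 intrinsics, pixels), "rvec" (rotation vector, rad) and "tvec" (3), from world to camera coordinates, as OpenCV has them. Camera axes: x right, y down, z forward; pixel columns grow to the right and rows downward; lengths in m; the calibration is good to about 2 mm. The wrist camera is an equidistant fisheye: a pixel r from the principal point sees the ray r / f radians off the axis. A picture is of the moment at which its call begins. There is no depth.
- r.hand_in(): hands the job in, once; it reports no verdict.
The state is a dict: "clock": time; "joints": joint angles; "qvel": joint speeds; "tau": joint torques, N m; "tcp_pos": TCP position; "orientation": TCP orientation; "contact_force": force on the tool from outside, world axes, zero at the start; "moment": the same for the moment, N m; "grip_width": finger opening in m.
Only numpy, scipy, OpenCV 4.12 (cv2) and the standard library are available. Lean on these libraries where they do the work, as an engineer would, in place of code of your own. Each camera call takes 0.05 s, during which the arm holds its last target. There are 200 camera calls.

### The job

Fold the stiff green lid of the white bin all the way down until it lies shut. Then swing the black latch handle by its red knob a quarter turn over the lid, so that it climbs over its cam and drops fully into its low notch, and let go. Keep the handle off the lid side while the lid is open, and leave the container, the grinder and the spoon where they are.

Things in the scene. Friction and masses are not known exactly. Their poses are not given: they have to be found in the camera images.
- bin: White steel bin fixed to the worktop, 200 (x) x 180 (y) x 90 mm high, open on top. Origin: centre of its underside; z up. The lid hinges on its +y rim; the latch bracket (80 x 78 mm, top at z = 85 mm, with a brass cam collar on it) is outside its -y wall. The bin stands at varying places and yaw; all bin directions below are in this frame.
- lid_hinge (a point): Fixed point on the lid's hinge line, at mid-length, at z = 90 mm of the bin (y = +92 mm). The hinge line runs along the bin's x; axes as the bin's.
- lid (a joint): Lid angle, rad: 0 = shut, lying flat on the bin; grows as the lid opens, 1.57 = upright; starts at 0.75 to 1.3. The lid is a flat green plate 204 (along the hinge) x 184 x 8 mm; its underside passes through the hinge line, so its outer face is 8 mm off it. Stiff hinge (0.5 N m friction): stays at any angle; about 3 N near its free edge moves it.
- lid_edge (a point): Middle of the lid's free edge, on its outer (upper) face, 184 mm from the hinge. Moves with the lid.
- latch_pivot (a point): Fixed point on the latch's vertical axis, level with the underside of the handle bar as parked (103 mm above the worktop; the shut lid's top is at 98 mm). Bin frame: x = 40, y = -135 mm.
- latch (a joint): Handle angle, rad: 0 = pointing to the bin's -x, alongside the lid; grows clockwise seen from above; 1.57 = pointing to the bin's +y across the lid (stop at 1.6). Starts parked at 0 to 0.22. A spring (about 11 N) presses the handle down on the cam: level from 0 to 0.25, then a ramp (up to about 9 N at the knob) to the crest at 0.9 to 1.1, then a steep drop; it is fully down in the notch from about 1.44 to the stop. Let go on the ramp it may slide back.
- latch_lift (a joint): Height of the handle on its cam relative to parked, m (up positive): within 1 mm of 0 up to 0.25 rad, about 0.005 at 0.6 rad, 0.011 from 0.9 to 1.1 rad, -0.006 in the notch (1.44 to 1.6 rad).
- latch_knob (a point): Centre of the red upright knob on the handle: cylinder 22 mm in diameter, 50 mm tall (this point is 25 mm above its lower end and 25 mm below its top), 100 mm from the pivot axis. It stands on the black bar, 20 mm wide and 10 mm thick, which runs to the pivot. Moves with the handle.
- container: Square clear plastic container with a blue snap lid, 106 x 106 x 72 mm, loose. Origin: centre of its underside. Bystander.
- grinder: Amber glass grinder, 60 mm in diameter, 136 mm tall, loose, upright. Origin: centre of its underside. Bystander.
- spoon: Bamboo spoon about 200 mm long, lying loose on the robot's side of the bin. Bystander.

How it is judged:
By the outcome, as a careful person would: the job done as asked, in the order asked, and still so for the second after the job is handed in, with the robot touching nothing.
It also fails if it takes over 59 s, if anything falls off the work surface, if the arm or the gripper's body presses on something with over 40 N, if the wrist force passes 120 N, or if a joint passes its speed limit or range.

## Working session

There is one attempt and no reset: what is moved stays moved. The work goes in short steps, Python scripts to look and compute and a tool call to move; the robot and the scene stay as the last step left them, time stands still between calls to the robot, and variables do not carry over. Pictures are saved under pics/ and viewed, about 8 in all and at most 12, crops included, and the job is handed in when it is done.

Besides the shell and the picture viewer there is one more tool, called after "Call:" in YAML: its name, and indented under it one key for each argument. send_rows: Moves the arm, as the interface text tells. Shift numbers are shares of 150 mm and turn numbers shares of 180 degrees, none past 1 either way. Its arguments: {"type":"object","properties":{"deltas":{"type":"array","items":{"type":"array","items":{"type":"number"}}},"squeeze":{"type":"number"}},"required":["deltas"]}

```bash
mkdir -p pics
python3 - <<'E'
from bench import r
import cv2,numpy as np
o=r.get_obs();print({k:np.round(v,3).tolist() for k,v in o.items()})
for n in("side","top"):
    f=r.grab_frame(n);cv2.imwrite(f"pics/{n}0.png",f["pixels"][:,:,::-1]);np.savez(f"pics/{n}0.npz",**f)
    print(n,f["camera_matrix"].round(1).tolist(),f["rvec"],f["tvec"])
E
```

```text
{'clock': 0.0, 'joints': [1.125, 0.478, 0.022, 1.556, -0.011, 1.109, -0.083], 'qvel': [0.001, 0.001, 0.0, 0.002, 0.001, -0.002, 0.001], 'tau': [0.0, -59.644, 1.608, -28.119, 0.013, 0.01, -0.0], 'tcp_pos': [0.223, -0.636, 0.203], 'orientation': [-3.095, -0.528, 0.001], 'contact_force': [-0.103, 0.254, -0.179], 'moment': [0.004, -0.047, 0.019], 'grip_width': 0.086}
side [[495.2, 0.0, 253.1], [0.0, 495.2, 193.1], [0.0, 0.0, 1.0]] [ 2.16853025  0.38066994 -0.20479329] [-0.52337899  0.01933893  1.48527081]
top [[409.1, 0.0, 256.4], [0.0, 409.1, 190.8], [0.0, 0.0, 1.0]] [ 2.19699992 -2.22349412  0.04222033] [0.04412642 0.54713687 1.11306915]
```

View pics/side0.png

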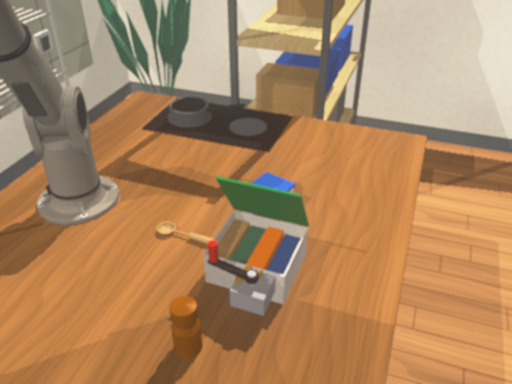

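View pics/top0.png

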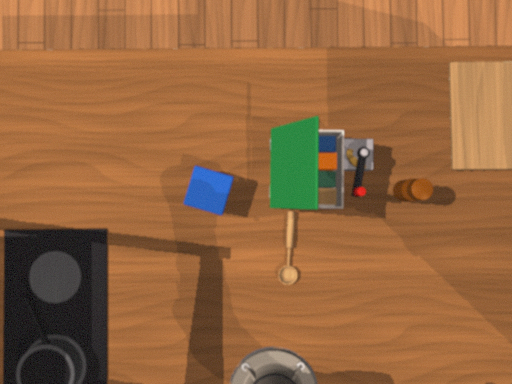

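The side view shows the lid open with its free edge at (219,178)-(306,222), the red knob at (213,250) and the pivot at (252,275). In the top view the lid spans (271-319, 118-210), the knob is at (361,191), the pivot at (363,153) and the container at (209,190). The grinder is at (415,189). Next I'll fit the pose.

```bash
cat > h.py <<'E'
import numpy as np,cv2
from scipy.spatial.transform import Rotation as R
def proj(f,P):
    return cv2.projectPoints(np.asarray(P,float).reshape(-1,1,3),f["rvec"],f["tvec"],f["camera_matrix"],None)[0].reshape(-1,2)
def mask(f,c):
    h=cv2.cvtColor(f["pixels"],cv2.COLOR_RGB2HSV)
    if c=="g": m=cv2.inRange(h,(45,120,40),(80,255,255))
    else: m=cv2.inRange(h,(0,200,80),(5,255,255))|cv2.inRange(h,(175,200,80),(180,255,255))
    n,l,s,ce=cv2.connectedComponentsWithStats(m); 
    i=1+np.argmax(s[1:,4]); return (l==i).astype(np.uint8),ce[i],s[i]
def world(p,P): # bin->world
    x,y,w=p; P=np.atleast_2d(P).astype(float); c,s=np.cos(w),np.sin(w)
    return np.c_[x+c*P[:,0]-s*P[:,1],y+s*P[:,0]+c*P[:,1],P[:,2]]
def lidpt(a,u,d,t): # u along hinge, d from hinge, t off underside
    return [u,.092-d*np.cos(a)+t*np.sin(a),.09+d*np.sin(a)+t*np.cos(a)]
def knob(q,lift=0): return [.04-.1*np.cos(q),-.135+.1*np.sin(q),.103+.010+.025+lift]
E
python3 - <<'E'
from h import *
from scipy.optimize import least_squares
F={n:dict(np.load(f"pics/{n}0.npz")) for n in("side","top")}
for n,f in F.items():
    m,c,s=mask(f,"g");cn=max(cv2.findContours(m,0,1)[0],key=cv2.contourArea)
    print(n,"green",cv2.approxPolyDP(cn,4,True).reshape(-1,2).tolist(),s)
    m,c,s=mask(f,"r");print("red",c,s); F[n]["red"]=c
# model fit: lid corners silhouettes + knob + pivot
side=[(219,177.5),(306.5,223)]
top=[(319,117.5),(319,210),(271,209),(272,128)]
def res(p):
    b=p[:3];a,q,=p[3:]
    L=lambda u,d,t:world(b,lidpt(a,u,d,t))
    e=[]
    # top free edge (outer vs inner corner: midpoint thickness)
    ptsT=[L(.102,.184,.0),L(-.102,.184,.0),L(-.102,0,.008),L(.102,0,.008)]
    e+=list((proj(F["top"],ptsT)-top).ravel())
    e+=list((proj(F["side"],[L(-.102,.184,.008),L(.102,.184,.008)])-side).ravel())
    for n in F:
        e+=list(proj(F[n],world(b,knob(q)))[0]-F[n]["red"])
        e+=list(proj(F[n],world(b,[.04,-.135,.12]))[0]-{"top":(363,153),"side":(252,275)}[n])
    return np.array(e)
s=least_squares(res,[.6,-.1,0,1.,.1],loss="soft_l1");print(s.x.round(4),res(s.x).round(1))
b=s.x[:3];print("knob",world(b,knob(s.x[4])),"pivot",world(b,[.04,-.135,.103]),"edge",world(b,lidpt(s.x[3],0,.184,.008)))
# knob triangulated
Ps=[F[n]["camera_matrix"]@np.c_[cv2.Rodrigues(F[n]["rvec"])[0],F[n]["tvec"].ravel()] for n in F]
def tri(u,v):
    X=cv2.triangulatePoints(*Ps,np.array(u,float).reshape(2,1),np.array(v,float).reshape(2,1));return (X[:3]/X[3]).ravel()
print("tri knob",tri(F["side"]["red"],F["top"]["red"]),"edge corners",tri(side[0],top[1]),tri(side[1],top[0]),"pivot",tri((252,275),(363,153)))
print("grinder top", tri((183,303),(421,189)))
E
python3 - <<'E'
import cv2,numpy as np
a=cv2.imread("pics/side0.png")[160:330,150:330];b=cv2.imread("pics/top0.png")[100:270,255:435]
cv2.imwrite("pics/crop0.png",cv2.resize(np.hstack([a,b]),(792,374),interpolation=cv2.INTER_CUBIC))
E
```

```text
side green [[217, 177], [299, 195]] [217 177  83  19 197]
red [211.73684211 244.02631579] [208 241   8   7  38]
top green [[317, 116], [271, 129], [271, 207], [316, 209]] [ 270  116   50   94 4119]
red [359.53409091 191.18181818] [354 187  12   9  88]
[ 0.6005 -0.0941 -0.0203  1.0186  0.1723] [  1.   -2.    0.7  -0.5  -2.   -0.7  -2.4  -0.   -4.4  -0.9  -6.  -27.8
   0.4   7.4  -1.   -1.1  -0.5   0.1   1.1  -1.2]
knob [[ 0.5395961  -0.21071963  0.138     ]] pivot [[ 0.63774739 -0.22985925  0.103     ]] edge [[ 0.60054237 -0.09177732  0.25085276]]
tri knob [ 0.53868499 -0.2072475   0.15660635] edge corners [ 0.50467174 -0.09146978  0.251181  ] [ 0.71776759 -0.1059529   0.18639987] pivot [ 0.63759272 -0.22767317  0.11462348]
grinder top [ 0.54391278 -0.3631829   0.1338498 ]
```

View pics/crop0.png

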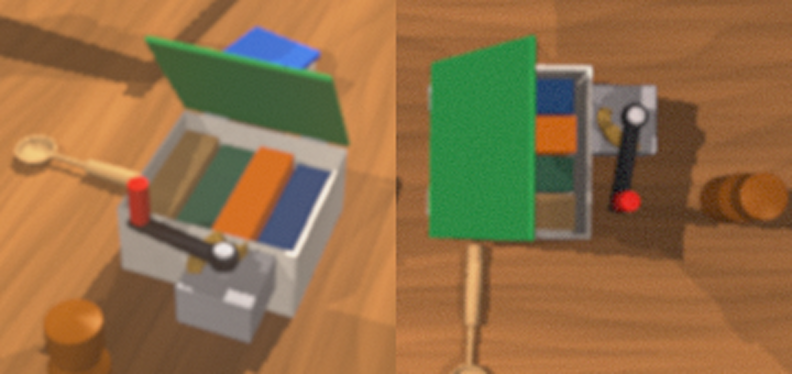

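The crop shows the lid's free edge at full-frame (218,177)-(300,194) and the hinge at (235,209)-(308,225) in the side view. The knob's top is at (213,242) and its middle at (213,251). I had the lid's right corner wrong, so I'll refit.

Run:
```python
from h import *
from scipy.optimize import least_squares
F={n:dict(np.load(f"pics/{n}0.npz")) for n in("side","top")}
def res(p):
    b=p[:3];a,q=p[3:];L=lambda u,d,t:world(b,lidpt(a,u,d,t))[0];W=lambda *P:world(b,P)[0]
    k=knob(q);kt=[k[0],k[1],.163]
    T=[(L(.102,.184,.0),(318,116.5)),(L(-.102,.184,.0),(317.5,209.3)),(L(-.102,0,.008),(271,208)),(L(.102,0,.008),(271,129)),
       (W(.1,-.09,.09),(344,130)),(W(-.1,-.09,.09),(343.2,208)),(W(*kt),(360.2,191.4)),(W(.04,-.135,.12),(363.5,152.5))]
    S=[(L(-.102,.184,.004),(218,177.5)),(L(.102,.184,.004),(300,194)),(W(*k),(213.2,251.4)),(W(*kt),(213,242)),(W(.04,-.135,.12),(251.4,275)),(W(.1,.09,.09),(307.5,226))]
    e=[proj(F[n],[x[0] for x in A])-np.array([x[1] for x in A]) for n,A in(("top",T),("side",S))]
    return np.vstack(e).ravel()
s=least_squares(res,[.6,-.1,0,1.,.1],loss="soft_l1");print(s.x.round(4));print(res(s.x).reshape(-1,2).round(1).tolist())
b=s.x[:3];print("knob",world(b,knob(s.x[4])),"pivot",world(b,[.04,-.135,.103]),"edge",world(b,lidpt(s.x[3],0,.184,.008)),"hinge",world(b,[0,.092,.09]))
Ps=[F[n]["camera_matrix"]@np.c_[cv2.Rodrigues(F[n]["rvec"])[0],F[n]["tvec"].ravel()] for n in F]
def tri(u,v):
    X=cv2.triangulatePoints(*Ps,np.array(u,float).reshape(2,1),np.array(v,float).reshape(2,1));return (X[:3]/X[3]).ravel()
print("tri knobtop",tri((213,242),(360.2,191.4)),"edge",tri((218,177.5),(317.5,209.3)),tri((300,194),(318,116.5)),"pivot",tri((251.4,275),(363.5,152.5)),"cont",tri((273,183),(209,190)))
from bench import r
o=r.get_obs();print(R.from_rotvec(o["orientation"]).as_matrix().round(3))
```

```text
[ 0.6003 -0.0949 -0.019   1.0531  0.2155]
[[0.0, -1.2], [0.3, 0.3], [-1.7, 0.4], [-1.2, -0.9], [-0.4, -0.2], [0.4, 0.1], [0.2, -0.8], [0.9, -0.7], [-3.3, -1.5], [0.6, 0.5], [-0.0, -0.8], [-0.5, 0.1], [-0.5, -0.8], [-0.9, 2.2]]
knob [[ 0.54050231 -0.20737561  0.138     ]] pivot [[ 0.63776561 -0.23061026  0.103     ]] edge [[ 0.60049222 -0.08698052  0.25384824]] hinge [[ 0.6020928  -0.00289015  0.09      ]]
tri knobtop [ 0.54004593 -0.20647971  0.16231328] edge [ 0.50346165 -0.08958217  0.24959655] [ 0.70037156 -0.09454417  0.25387789] pivot [ 0.63757608 -0.22901179  0.11591441] cont [0.5546055  0.16129889 0.08285693]
[[ 0.943  0.331 -0.001]
 [ 0.331 -0.943  0.002]
 [-0.    -0.002 -1.   ]]
```

Call:
send_rows:
  deltas:
    - [0,0.3,-0.2,-0.9,0,0,0]
    - [0,0.6,-0.4,-0.9,0,0,0]
    - [0,0.99,-0.72,-0.9,0,0,0]
    - [0,0.99,-0.72,-0.9,0,0,0]
    - [0,0.99,-0.72,-0.9,0,0,0]
    - [0,0.99,-0.72,-0.9,0,0,0]

```text
clock: 0.6
tcp_pos: [0.3305, -0.4827, 0.3409]
orientation: [3.096, 0.533, 0.003]
contact_force: [1.2, -0.9, 0.3]
grip_width: 0.0125
```

Call:
send_rows:
  deltas:
    - [0,0.25,-0.18,0,0,0,0]
    - [0,0.5,-0.36,0,0,0,0]
    - [0,0.75,-0.54,0,0,0,0]
    - [0,0.99,-0.72,0,0,0,0]
    - [0,0.99,-0.72,0,0,0,0]

```text
clock: 1.02
tcp_pos: [0.4359, -0.3283, 0.3392]
orientation: [-3.093, -0.54, -0.002]
contact_force: [-0.1, 0.4, 0.2]
grip_width: -0.0
```

Call:
send_rows:
  deltas:
    - [0,0.25,-0.18,0,0,0,0]
    - [0,0.5,-0.36,0,0,0,0]
    - [0,0.75,-0.54,0,0,0,0]
    - [0,0.99,-0.72,0,0,0,0]
    - [0,0.99,-0.72,0,0,0,0]

```text
clock: 1.43
tcp_pos: [0.5393, -0.1767, 0.339]
orientation: [-3.092, -0.539, -0.002]
contact_force: [1.2, -0.1, 0.7]
grip_width: 0.0002
```

Call:
send_rows:
  deltas:
    - [0,0.25,-0.18,0,0,0,-0.03]
    - [0,0.5,-0.36,0,0,0,-0.07]
    - [0,0.75,-0.54,0,0,0,-0.1]
    - [0,0.99,-0.72,0,0,0,-0.14]
    - [0,0.99,-0.72,0,0,0,-0.18]
    - [0,0.99,-0.72,0,0,0,-0.22]
    - [0,0.99,-0.72,0,0,0,-0.26]
    - [0,0.99,-0.72,0,0,0,-0.3]
    - [0,0.99,-0.72,0,0,0,-0.34]
    - [0,0.99,-0.72,0,0,0,-0.37]
    - [0,0.99,-0.72,0,0,0,-0.393]
    - [0,0.99,-0.72,0,0,0,-0.393]

```text
clock: 2.43
tcp_pos: [0.6407, -0.0326, 0.3387]
orientation: [-2.216, -2.225, 0.001]
contact_force: [-0.1, 0.1, 0.4]
grip_width: 0.0001
```

Call:
send_rows:
  deltas:
    - [0,0,0,0.25,0,0,0]
    - [0,0,0,0.5,0,0,0]
    - [0,0,0,0.78,0,0,0]
    - [0,0,0,0.78,0,0,0]

```text
clock: 2.77
tcp_pos: [0.6355, -0.0335, 0.2137]
orientation: [-2.215, -2.214, 0.016]
contact_force: [-2.8, -0.2, -1.4]
grip_width: 0.0002
```

Call:
send_rows:
  deltas:
    - [0,-0.113,0,0.027,0,0,0]
    - [0,-0.15,0,0.05,0,0,0]
    - [0,-0.187,0,0.073,0,0,0]
    - [0,-0.24,0,0.11,0,0,0]
    - [0,-0.293,0,0.147,0,0,0]
    - [0,-0.323,0,0.177,0,0,0]
    - [0,-0.353,0,0.207,0,0,0]
    - [0,-0.383,0,0.24,0,0,0]
    - [0,-0.413,0,0.273,0,0,0]
    - [0,-0.437,0,0.31,0,0,0]
    - [0,-0.46,0,0.347,0,0,0]
    - [0,-0.507,0,0.42,0,0,0]
    - [0,-0.507,0,0.42,0,0,0]

```text
clock: 3.85
tcp_pos: [0.6398, -0.1104, 0.1565]
orientation: [-2.22, -2.22, 0.004]
contact_force: [-0.2, 0.2, -0.6]
grip_width: 0.0
```

Call:
send_rows:
  deltas:
    - [0,-0.017,0,0.04,0,0,0]
    - [0,-0.033,0,0.08,0,0,0]
    - [0,-0.047,0,0.12,0,0,0]
    - [0,-0.06,0,0.16,0,0,0]
    - [0,-0.067,0,0.2,0,0,0]
    - [0,-0.073,0,0.25,0,0,0]
    - [0,-0.08,0,0.29,0,0,0]
    - [0,-0.087,0,0.32,0,0,0]
    - [0,-0.087,0,0.32,0,0,0]

```text
clock: 4.6
tcp_pos: [0.6404, -0.1217, 0.1098]
orientation: [-2.219, -2.222, 0.002]
contact_force: [-0.4, 0.3, 0.1]
grip_width: -0.0002
```

Run:
```python
from bench import r
import cv2,numpy as np
o=r.get_obs();print(o["tcp_pos"],o["contact_force"])
a=r.grab_frame("side");b=r.grab_frame("top");np.savez("pics/side1.npz",**a);np.savez("pics/top1.npz",**b)
cv2.imwrite("pics/c1.png",cv2.resize(np.hstack([a["pixels"][150:320,150:330],b["pixels"][100:270,255:435]])[:,:,::-1],(792,374),interpolation=cv2.INTER_CUBIC))
```

```text
[ 0.64038243 -0.121652    0.10984085] [-0.44906544  0.2615842   0.14924363]
```

View pics/c1.png

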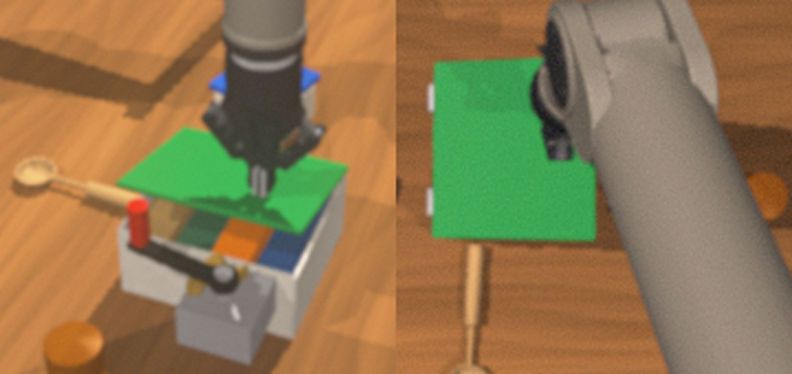

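The lid is nearly down but not yet shut: its free edge is at about crop (120,183)-(305,228), above the rim. I'll press further in small steps, watching the force.

Call:
send_rows:
  deltas:
    - [0,0,0,0.03,0,0,0]
    - [0,0,0,0.06,0,0,0]
    - [0,0,0,0.06,0,0,0]

```text
clock: 4.95
tcp_pos: [0.641, -0.1215, 0.1016]
orientation: [-2.219, -2.223, 0.0]
contact_force: [0.8, 0.0, 0.5]
grip_width: -0.0
```

Call:
send_rows:
  deltas:
    - [0,0,0,0.02,0,0,0]
    - [0,0,0,0.04,0,0,0]
    - [0,0,0,0.04,0,0,0]

```text
clock: 5.2
tcp_pos: [0.641, -0.1217, 0.0958]
orientation: [-2.22, -2.223, 0.0]
contact_force: [-0.2, 0.1, 0.7]
grip_width: -0.0002
```

Run:
```python
from bench import r
from h import *
o=r.get_obs();print(o["tcp_pos"],o["contact_force"],o["moment"])
a=r.grab_frame("side");np.savez("pics/side2.npz",**a)
p=(.6003,-.0949,-.019)
im=cv2.resize(a["pixels"][150:320,150:330],None,fx=4,fy=4,interpolation=cv2.INTER_CUBIC)[:,:,::-1].copy()
for an,c in((0,(0,0,255)),(.2,(255,0,255))):
    q=proj(a,[world(p,lidpt(an,u,d,.008))[0] for u,d in((-.102,0),(.102,0),(.102,.184),(-.102,.184))])
    cv2.polylines(im,[((q-[150,150])*4+2).astype(np.int32)],True,c,1)
t=(proj(a,[o["tcp_pos"],o["tcp_pos"]-[0,0,.011]])-[150,150])*4+2
for k in t: cv2.circle(im,tuple(int(v) for v in k),4,(255,255,0),-1)
cv2.imwrite("pics/c2.png",im)
```

```text
[ 0.64099898 -0.12167351  0.095762  ] [-0.22430142  0.0686297   0.7383981 ] [-0.03913052 -0.03089764 -0.02513711]
```

View pics/c2.png

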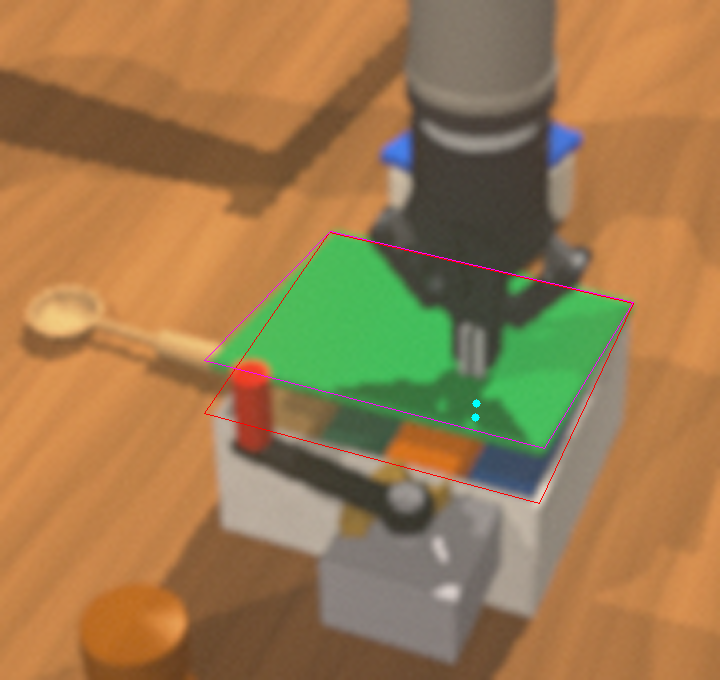

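The lid follows the finger (now about 0.17-0.2 rad; magenta is the 0.2 model, red is shut). The visible fingertip at (475,375) sits higher than the stated one. I'll keep pressing in small steps.

Call:
send_rows:
  deltas:
    - [0,0,0,0.02,0,0,0]
    - [0,0,0,0.04,0,0,0]
    - [0,0,0,0.06,0,0,0]

```text
clock: 5.5
tcp_pos: [0.6413, -0.1219, 0.0872]
orientation: [2.219, 2.223, -0.0]
contact_force: [0.2, -1.2, 2.7]
grip_width: 0.0001
```

```bash
cat > fit.py <<'E'
from bench import r
from h import *
o=r.get_obs();print(o["tcp_pos"],o["contact_force"],o["moment"])
a=r.grab_frame("side");t=r.grab_frame("wrist")
m,c,s=mask(a,"g");p=(.6003,-.0949,-.019)
hs=cv2.cvtColor(a["pixels"],cv2.COLOR_RGB2HSV);m=cv2.inRange(hs,(50,120,60),(75,255,255))
best=[]
for an in np.arange(0,.5,.01):
    q=proj(a,[world(p,lidpt(an,u,d,.008))[0] for u,d in((-.102,0),(.102,0),(.102,.184),(-.102,.184))])
    z=np.zeros_like(m);cv2.fillPoly(z,[np.round(q).astype(np.int32)],255)
    best.append(((z&m).astype(bool).sum()/((z|m)>0).sum(),an))
print("lid",max(best))
E
python3 fit.py
```

```text
[ 0.64125664 -0.12191942  0.08718638] [ 0.24684126 -1.21616148  2.72729876] [-0.3447584  -0.03546175  0.032802  ]
lid (np.float64(0.7209060140588388), np.float64(0.13))
```

Call:
send_rows:
  deltas:
    - [0,0,0,0.02,0,0,0]
    - [0,0,0,0.04,0,0,0]
    - [0,0,0,0.06,0,0,0]
    - [0,0,0,0.06,0,0,0]

```text
clock: 5.93
tcp_pos: [0.6409, -0.1215, 0.0776]
orientation: [-2.219, -2.223, 0.0]
contact_force: [0.5, 0.4, -0.4]
grip_width: 0.0002
```

```bash
python3 fit.py
```

```text
[ 0.64088768 -0.12154267  0.07756257] [ 0.45465672  0.41425932 -0.40546797] [-0.02782559 -0.00940391 -0.00982878]
lid (np.float64(0.6907070229368645), np.float64(0.06))
```

Call:
send_rows:
  deltas:
    - [0,0,0,0.015,0,0,0]
    - [0,0,0,0.03,0,0,0]
    - [0,0,0,0.045,0,0,0]
    - [0,0,0,0.06,0,0,0]
    - [0,0,0,0.06,0,0,0]

```text
clock: 6.45
tcp_pos: [0.6412, -0.1215, 0.071]
orientation: [2.22, 2.223, -0.001]
contact_force: [-6.3, 1.2, 15.1]
grip_width: -0.0003
```

Call:
send_rows:
  deltas:
    - [0,0,0,0.01,0,0,0]
    - [0,0,0,0.02,0,0,0]
    - [0,0,0,0.02,0,0,0]

```text
clock: 6.7
tcp_pos: [0.6413, -0.1216, 0.0708]
orientation: [2.219, 2.222, -0.002]
contact_force: [-15.7, 0.0, 33.6]
grip_width: -0.0003
```

```bash
python3 fit.py
```

```text
[ 0.64130454 -0.12155399  0.07079989] [-15.67723632   0.040088    33.55478645] [ 0.03973379  3.2505771  -0.03689595]
lid (np.float64(0.6750285062713797), np.float64(0.02))
```

The lid has stopped with force rising, so it appears shut. I'll retreat and inspect.

Call:
send_rows:
  deltas:
    - [0,0,0,-0.2,0,0,0]
    - [0,0,0,-0.45,0,0,0]
    - [0,0,0,-0.7,0,0,0]
    - [0.4,0,0,-1,0,0,0]
    - [0.4,0,0,-1,0,0,0]
    - [0.4,0,0,-1,0,0,0]

```text
clock: 7.3
tcp_pos: [0.6433, -0.1213, 0.2198]
orientation: [2.216, 2.22, 0.006]
contact_force: [0.4, 0.1, -0.1]
grip_width: 0.0339
```

```bash
python3 fit.py
python3 - <<'E'
from bench import r
from h import *
o=r.get_obs();print(o["tcp_pos"],o["contact_force"],o["grip_width"])
a=r.grab_frame("side");np.savez("pics/side3.npz",**a)
p=(.6003,-.0949,-.019)
im=cv2.resize(a["pixels"][130:310,150:330],None,fx=3.3,fy=3.3,interpolation=cv2.INTER_CUBIC)[:,:,::-1].copy()
f=lambda P:((proj(a,P)-[150,130])*3.3+1.6).astype(np.int32)
cv2.polylines(im,[f([world(p,lidpt(0,u,d,.008))[0] for u,d in((-.102,0),(.102,0),(.102,.184),(-.102,.184))])],True,(0,0,255),1)
for k in f([o["tcp_pos"],o["tcp_pos"]-[0,0,.011]]): cv2.circle(im,tuple(int(v) for v in k),3,(255,255,0),-1)
cv2.imwrite("pics/c3.png",im)
E
```

```text
[ 0.64329641 -0.1212831   0.21983416] [ 0.43178568  0.14314553 -0.08203108] [0.0119608  0.00453561 0.00071243]
lid (np.float64(0.9142922270344199), np.float64(0.02))
[ 0.64066542 -0.12151897  0.21550918] [-0.05078269  0.6667515   0.32880873] 0.034550725438455714
```

View pics/c3.png

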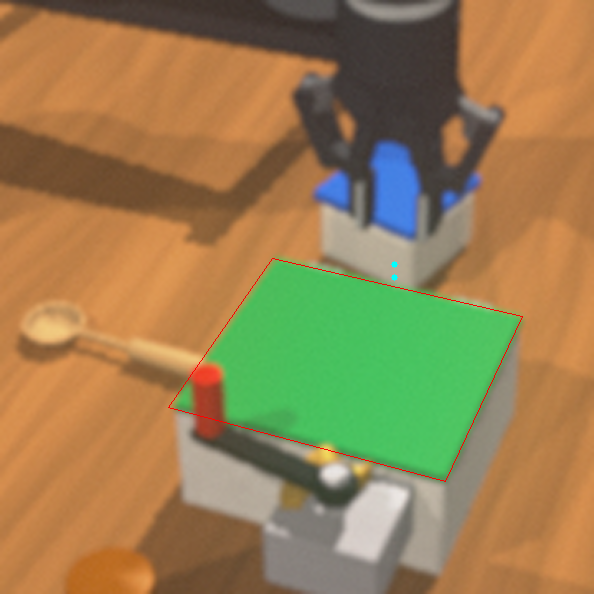

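The lid lies shut: its outline matches the red shut model. The handle is still parked with the knob at (207,400). The real fingertips stand about 27 mm behind what the TCP reading implies, so I'll use that calibration. Next I'll move above the knob.

Call:
send_rows:
  deltas:
    - [0.6,-0.1,-0.12,0,0,0,-0.039]
    - [0.6,-0.2,-0.24,0,0,0,-0.078]
    - [0.6,-0.3,-0.36,0,0,0,-0.117]
    - [0.6,-0.4,-0.48,0,0,0,-0.156]
    - [0.6,-0.5,-0.6,0,0,0,-0.195]
    - [0.6,-0.571,-0.667,0,0,0,-0.234]
    - [0.6,-0.571,-0.667,0,0,0,-0.273]
    - [0.6,-0.571,-0.667,0,0,0,-0.312]
    - [0.6,-0.571,-0.667,0,0,0,-0.351]
    - [0.6,-0.571,-0.667,0,0,0,-0.39]
    - [0.6,-0.571,-0.667,0,0,0,-0.426]
    - [0.6,-0.571,-0.667,0,0,0,-0.426]
    - [0.6,-0.571,-0.667,0,0,0,-0.426]

```text
clock: 8.53
tcp_pos: [0.5403, -0.2072, 0.2147]
orientation: [-0.367, -3.118, -0.002]
contact_force: [-0.3, -0.0, -0.0]
grip_width: 0.0511
```

```bash
cat > look.py <<'E'
import sys
from bench import r
from h import *
o=r.get_obs();print(o["tcp_pos"],o["contact_force"],o["grip_width"],o["joints"].round(2) if hasattr(o["joints"],"round") else o["joints"])
print(R.from_rotvec(o["orientation"]).as_matrix().round(3))
a=r.grab_frame("side");w=r.grab_frame("wrist")
im=np.hstack([cv2.resize(a["pixels"][150:320,150:330],(400,378),interpolation=cv2.INTER_CUBIC),cv2.resize(w["pixels"],(400,300))[:0:-1] if 0 else cv2.copyMakeBorder(cv2.resize(w["pixels"],(400,300)),0,78,0,0,0)])
cv2.imwrite(sys.argv[1],im[:,:,::-1])
E
python3 look.py pics/c4.png
```

```text
[ 0.54034478 -0.2072144   0.21470589] [-0.30395343 -0.01735096 -0.0472873 ] 0.051110614994992885 [ 0.87  0.42 -0.79  1.74  0.32  1.13  1.31]
[[-0.973  0.232 -0.002]
 [ 0.232  0.973  0.002]
 [ 0.003  0.001 -1.   ]]
```

View pics/c4.png

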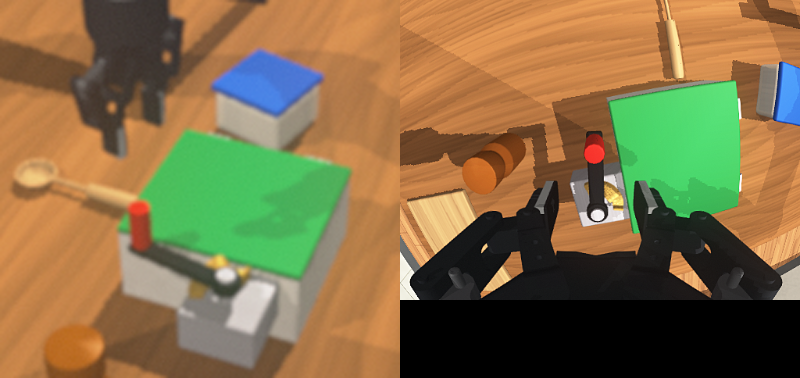

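The jaws straddle the knob: in the wrist view the knob is at (594,150), midway between the fingers, and the side view agrees. Descending now.

Call:
send_rows:
  deltas:
    - [0.6,0,0,0.15,0,0,0]
    - [0.6,0,0,0.3,0,0,0]
    - [0.6,0,0,0.42,0,0,0]
    - [0.6,0,0,0.5,0,0,0]
    - [0.6,0,0,0.5,0,0,0]

```text
clock: 9.05
tcp_pos: [0.5394, -0.2069, 0.1386]
orientation: [-0.363, -3.116, -0.002]
contact_force: [-0.4, -0.5, 0.5]
grip_width: 0.0512
```

Call:
send_rows:
  deltas:
    - [0.6,0,0,0.08,0,0,0]
    - [0.6,0,0,0.16,0,0,0]
    - [0.6,0,0,0.23,0,0,0]
    - [0.6,0,0,0.27,0,0,0]
    - [0.36,0,0,0.27,0,0,0]
    - [0.36,0,0,0.27,0,0,0]
    - [0.36,0,0,0.27,0,0,0]

```text
clock: 9.63
tcp_pos: [0.5416, -0.2073, 0.1012]
orientation: [0.362, 3.12, -0.0]
contact_force: [0.4, 0.3, 0.3]
grip_width: 0.031
```

```bash
python3 look.py pics/c5.png
```

```text
[ 0.54164424 -0.20734465  0.10122814] [0.43483745 0.29103851 0.31548573] 0.031005999559209452 [ 0.81  0.54 -0.73  1.84  0.45  0.92  1.22]
[[-0.973  0.229  0.001]
 [ 0.229  0.973 -0.   ]
 [-0.001  0.    -1.   ]]
```

View pics/c5.png

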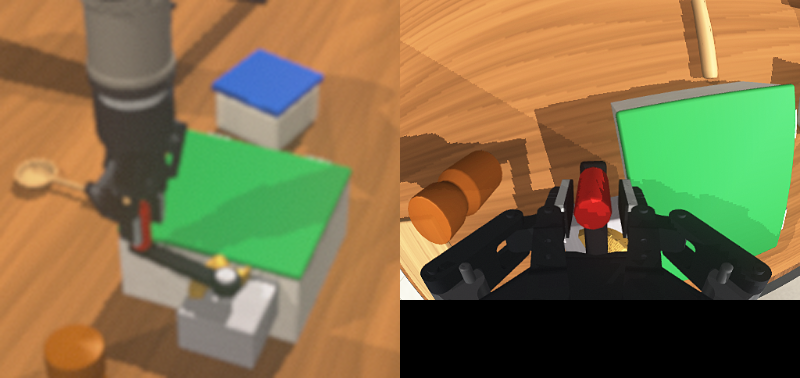

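The knob is caged between the fingers. Now I'll swing it along the arc, in the tool frame (x is radial, y is tangent).

Call:
send_rows:
  deltas:
    - [0.36,-0.001,0.033,0,0,0,0.016]
    - [0.36,-0.003,0.067,0,0,0,0.032]
    - [0.36,-0.013,0.132,0,0,0,0.064]
    - [0.36,-0.03,0.197,0,0,0,0.095]
    - [0.36,-0.053,0.26,0,0,0,0.127]
    - [0.36,-0.082,0.32,0,0,0,0.159]
    - [0.36,-0.116,0.376,0,0,0,0.191]
    - [0.36,-0.157,0.43,0,0,0,0.223]
    - [0.36,-0.179,0.454,0,0,0,0.239]
    - [0.36,-0.179,0.454,0,0,0,0.239]

```text
clock: 10.57
tcp_pos: [0.5721, -0.156, 0.0984]
orientation: [-1.489, -2.751, 0.03]
contact_force: [-22.9, -15.5, 4.4]
grip_width: 0.0306
```

```bash
python3 look.py pics/c6.png
```

```text
[ 0.57207993 -0.15596519  0.09839803] [-22.85362048 -15.51408215   4.42497748] 0.030606446240174043 [ 0.56  0.53 -0.54  1.81  0.35  0.92  0.44]
[[-0.547  0.837 -0.021]
 [ 0.837  0.547 -0.01 ]
 [ 0.003 -0.023 -1.   ]]
```

View pics/c6.png

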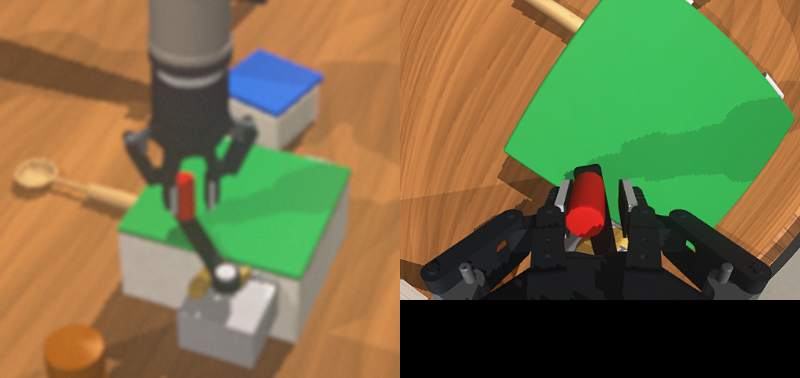

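The handle is partway up the ramp, at about 0.8 rad, with the knob still caged at (185,195) and nothing else touched. I'll continue gently.

Call:
send_rows:
  deltas:
    - [0.36,-0.001,0.033,0,0,0,0.016]
    - [0.36,-0.003,0.067,0,0,0,0.032]
    - [0.36,-0.007,0.1,0,0,0,0.048]
    - [0.36,-0.007,0.1,0,0,0,0.048]

```text
clock: 11.0
tcp_pos: [0.5892, -0.1431, 0.0992]
orientation: [-1.689, -2.638, 0.016]
contact_force: [-6.4, 1.1, 1.7]
grip_width: 0.031
```

Call:
send_rows:
  deltas:
    - [0.36,-0.003,0.067,0,0,0,0.032]
    - [0.36,-0.013,0.132,0,0,0,0.064]
    - [0.36,-0.03,0.197,0,0,0,0.095]
    - [0.36,-0.053,0.26,0,0,0,0.127]
    - [0.36,-0.076,0.308,0,0,0,0.153]
    - [0.36,-0.076,0.308,0,0,0,0.153]
    - [0.36,-0.076,0.308,0,0,0,0.153]

```text
clock: 11.58
tcp_pos: [0.643, -0.1302, 0.1011]
orientation: [2.264, 2.177, 0.001]
contact_force: [-0.7, 0.4, -0.6]
grip_width: 0.0312
```

```bash
python3 look.py pics/c7.png
```

```text
[ 0.6430354  -0.13015038  0.10108881] [-0.67164947  0.38283653 -0.62887762] 0.03123619674855802 [ 0.38  0.58 -0.39  1.67  0.26  0.94 -0.15]
[[ 0.039  0.999  0.001]
 [ 0.999 -0.039 -0.   ]
 [-0.     0.001 -1.   ]]
```

View pics/c7.png

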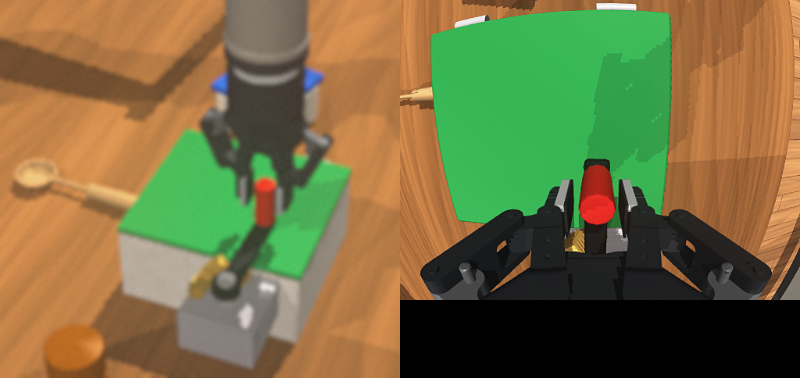

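The handle points straight across the lid, and the knob is centred and free between the fingers. I'll open and retreat upward.

Call:
send_rows:
  deltas:
    - [0.55,0,0,0,0,0,0]
    - [0.55,0,0,0,0,0,0]
    - [0.55,0,0,0,0,0,0]
    - [0.55,0,0,-0.15,0,0,0]
    - [0.55,0,0,-0.3,0,0,0]
    - [0.55,0,0,-0.5,0,0,0]
    - [0.55,0,0,-0.75,0,0,0]
    - [0.55,0,0,-1,0,0,0]
    - [0.55,0,0,-1,0,0,0]

```text
clock: 12.43
tcp_pos: [0.6468, -0.1305, 0.2597]
orientation: [2.26, 2.167, 0.013]
contact_force: [1.7, 0.8, 1.3]
grip_width: 0.0468
```

Call:
send_rows:
  deltas:
    - [0.55,0.25,0,-0.1,0,0,0]
    - [0.55,0.5,0,-0.2,0,0,0]
    - [0.55,0.75,0,-0.3,0,0,0]
    - [0.55,1,0,-0.4,0,0,0]
    - [0.55,1,0,-0.4,0,0,0]
    - [0.55,1,0,-0.4,0,0,0]

```text
clock: 12.93
tcp_pos: [0.6492, 0.0234, 0.3121]
orientation: [2.261, 2.181, 0.004]
contact_force: [0.8, -1.0, -0.2]
grip_width: 0.0472
```

```bash
python3 fit.py
python3 - <<'E'
from bench import r
from h import *
a=r.grab_frame("side");b=r.grab_frame("top");p=(.6003,-.0949,-.019)
out=[]
for f,(x0,y0) in((a,(150,150)),(b,(255,100))):
    im=cv2.resize(f["pixels"][y0:y0+170,x0:x0+180],(396*1,374),interpolation=cv2.INTER_CUBIC)[:,:,::-1].copy()
    for q,l,c in((1.55,-.006,(255,255,0)),(1.3,0,(255,0,255))):
        k=np.array(knob(q,l));P=world(p,np.array([k-[0,0,.025],k+[0,0,.025]]))
        t=((proj(f,P)-[x0,y0])*2.2+1).astype(int)
        cv2.line(im,tuple(map(int,t[0])),tuple(map(int,t[1])),c,1)
    out.append(im)
cv2.imwrite("pics/c8.png",np.hstack(out))
E
```

```text
[0.64922481 0.02341299 0.31208706] [ 0.78421311 -1.02086779 -0.15067813] [-0.05586478 -0.05373943  0.02266218]
lid (np.float64(0.8596851471594799), np.float64(0.02))
```

View pics/c8.png

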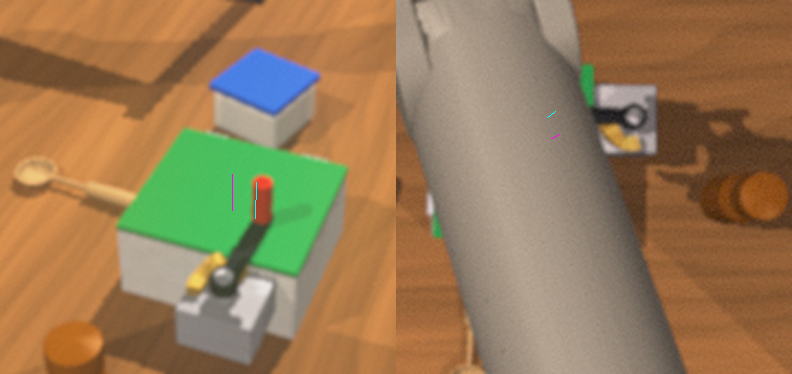

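In the final view the handle lies across the lid. Its knob at (262,200) is level with the notch-height model at (256,201), at an angle of at least 1.55. The lid is flat, and the container, grinder and spoon haven't moved.

```bash
python3 -c "
from bench import r
print(r.get_obs()['contact_force']);r.hand_in()"
```

```text
[ 0.6794628  -0.43803529  0.68522385]
the job is handed in; nothing more can be done
```

I pressed the lid shut with the closed fingers. I then caged the red knob between the jaws, swung the handle over its cam into the notch, let go and backed off. I handed the job in at about 13 s with the arm clear of everything.

- **Lid:** its outline matches the shut model. The angle fit reads 0.02 rad, and I didn't measure it any closer than that.
- **Latch:** from the side view alone, the handle is at about 1.55–1.6 rad and at notch height. The arm blocked the top view of the knob.
- **Bystanders:** the container, grinder and spoon look unmoved by eye in the last pictures.
- **Forces:** the highest readings at the end of a move were about 37 N pressing the lid home and 28 N on the cam ramp. The ramp figure is well above the roughly 9 N stated, but it fell off past the crest.
- **Disagreement:** the fingertips appeared and touched about 27 mm behind the reported TCP position, instead of 11 mm ahead of it. I corrected for this when working on the knob.

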